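Blank the bores and load the bottle stage

TASK

Get the bottle stage of the rig ready: push the depth rod to the bottom of the blind bore nearer the robot and then of the farther one to find how deep each is, and close each with the steel plug of its own depth, so that the plug's top is flush with the top of the stage. After that stand every amber bottle upright anywhere on top of the stage; the depth rod must hang in its stand again, fully down. Leave the other things on the bench where they are.

Things in the scene. Friction and masses are not known exactly. Their poses are not given: they have to be found in the camera images.
- stage_top (a point): centre of the top face of the bottle stage, a fixed bare aluminium block 170 (x) x 240 (y) x 70 mm high with two blind round bores in its flat top; 70 mm above the bench, axes along the block's sides, z up
- near_bore (a point): centre of the mouth of the bore nearer to the robot, level with the stage's top face, at (-40, -70) mm from the top's centre. Both bores are vertical, 27.5 mm in diameter; each is 28, 38, 48 or 58 mm deep, the two differ, and this changes from start to start; their floors are flat and rigid
- far_bore (a point): centre of the mouth of the bore farther from the robot, at (40, -70) mm from the top's centre, made like the near one
- stand_hole (a point): centre of the hole's mouth on top of the fixed stand for the depth rod, 115 mm above the bench. The stand has an 80 x 80 mm foot, two side walls and a 72 x 72 x 12 mm aluminium top plate with a 14 mm through hole in its middle; it stands to the left or right of the stage
- rod: depth rod, about 0.12 kg: steel shaft 10 mm in diameter and 100 mm long, above it a black round handle 24 mm in diameter and 45 mm long (from 100 to 145 mm). Origin at the tip, z along the shaft to the handle. It hangs upright in the stand, the handle's lower face on the stand's top plate and the tip 15 mm above the bench
- plug28: steel plug, a plain upright cylinder 24 mm in diameter and 28 mm long, its lower edge chamfered 2.5 mm; origin at the centre of its underside, z along its axis to the top; for a bore 28 mm deep; the four plugs stand on a black mat 200 x 200 x 4 mm, left or right of the stage
- plug38: steel plug, a plain upright cylinder 24 mm in diameter and 38 mm long, its lower edge chamfered 2.5 mm; origin at the centre of its underside, z along its axis to the top; for a bore 38 mm deep; the four plugs stand on a black mat 200 x 200 x 4 mm, left or right of the stage
- plug48: steel plug, a plain upright cylinder 24 mm in diameter and 48 mm long, its lower edge chamfered 2.5 mm; origin at the centre of its underside, z along its axis to the top; for a bore 48 mm deep; the four plugs stand on a black mat 200 x 200 x 4 mm, left or right of the stage
- plug58: steel plug, a plain upright cylinder 24 mm in diameter and 58 mm long, its lower edge chamfered 2.5 mm; origin at the centre of its underside, z along its axis to the top; for a bore 58 mm deep; the four plugs stand on a black mat 200 x 200 x 4 mm, left or right of the stage
- plug28_top (a point): centre of the top face of the 28 mm plug
- plug38_top (a point): centre of the top face of the 38 mm plug
- plug48_top (a point): centre of the top face of the 48 mm plug
- plug58_top (a point): centre of the top face of the 58 mm plug
- bottle1: amber reagent bottle, 0.15 to 0.31 kg, closed, squat with a heavy base: body 64 mm in diameter to a height of 48 mm, sloping shoulder to 62 mm, white cap 34 mm in diameter from 62 to 86 mm; origin at the centre of its underside, z up; on a grey mat 200 x 200 x 4 mm on the other side of the stage from the plugs. Two or three bottles are present; an absent one reads None from the start
- bottle2: amber reagent bottle, 0.15 to 0.31 kg, closed, squat with a heavy base: body 64 mm in diameter to a height of 48 mm, sloping shoulder to 62 mm, white cap 34 mm in diameter from 62 to 86 mm; origin at the centre of its underside, z up; on a grey mat 200 x 200 x 4 mm on the other side of the stage from the plugs. Two or three bottles are present; an absent one reads None from the start
- bottle3: amber reagent bottle, 0.15 to 0.31 kg, closed, squat with a heavy base: body 64 mm in diameter to a height of 48 mm, sloping shoulder to 62 mm, white cap 34 mm in diameter from 62 to 86 mm; origin at the centre of its underside, z up; on a grey mat 200 x 200 x 4 mm on the other side of the stage from the plugs. Two or three bottles are present; an absent one reads None from the start
- bottle4: amber reagent bottle, 0.15 to 0.31 kg, closed, squat with a heavy base: body 64 mm in diameter to a height of 48 mm, sloping shoulder to 62 mm, white cap 34 mm in diameter from 62 to 86 mm; origin at the centre of its underside, z up; on a grey mat 200 x 200 x 4 mm on the other side of the stage from the plugs. Two or three bottles are present; an absent one reads None from the start
- mouse: bystander: white computer mouse, 90 x 56 mm, 30 mm high, origin under its centre
- tape: bystander: roll of tape lying flat, 72 mm across, 19 mm high, origin under its centre
- dish: bystander: clear open dish, 80 mm across, 16 mm high, beyond the stage, origin under its centre
- jar: bystander: small jar 52 mm across, 70 mm high, beyond the stage, origin under its centre
- lens_tin: bystander: flat round tin 48 mm across and 22 mm high, origin under its centre
- tube_rack: bystander, fixed: white tube rack 70 x 110 mm, with tubes 87 mm high, on the side of the stage across from the rod stand; origin at the centre of its underside
Mind the look-alikes: they are no part of the job. What is shaped like the bottle3 but purple is not meant.

How it is judged:
By the outcome, as a careful person would: the job done as asked, in the order asked, and still so for the second after the job is handed in, with the robot touching nothing.
Of bottle1, bottle2, bottle3, bottle4 only 2 to 3 are there at a start; the rules pass over those that are not, and their reading is None.
At some moment in a run one of bottle1, bottle2, bottle3, bottle4 may be knocked a few centimetres aside while the robot is not near it.
Once in a run the grip may slacken for a moment while it holds something.
It also fails if it takes over 208 s, if anything falls off the work surface, if the arm or the gripper's body presses on something with over 40 N, if the wrist force passes 120 N, or if a joint passes its speed limit or range.

ROBOT

A 7-joint arm with a two-finger parallel gripper is mounted at the origin on the work surface. World frame = base frame: x ahead of the robot, y to its left, z up, the work surface at z = 0. Lengths are in m, angles in rad, forces in N, time in s.
With the tool pointing down it reaches from about 0.35 to 0.9 m from the base axis. Payload 8.1 kg.
Tool frame: the origin (TCP) lies at the very end of the fingers, on their centre line; the grasp point (between the pads) lies arm.hold_point_z behind it (arm.hold_point_z is the distance from the TCP to the grasp point, in m); z points along the fingers, y is the line along which they close (so a half turn about z gives the same grasp; the last joint's range is limited). The gripper opens to 92 mm and grips with 3 to 60 N. Pads are 19 mm wide; open, the fingers measure 130 mm over their backs; the gripper's body (75 mm by 190 mm) begins 47 mm behind the grasp point.
Start: joints at [1.215, 0.434, 0.025, 1.573, -0.012, 1.134, -0.075], TCP at [0.156, -0.605, 0.227] pointing down, gripper open.
Joint ranges: [-2.62, 2.62], [-0.44, 2.09], [-1.27, 1.32], [0.08, 2.57], [-1.32, 4.46], [0.12, 2], [-2.74, 2.74]. Speed limits (rad/s): [2.22, 2.22, 3.01, 3.01, 3.14, 3.14, 3.14].

INTERFACE

Orientations are given as a rotation vector (axis times angle).
In Python, from cell import arm, vision, job, cut_out gives the robot as it stands. The module is installed in compiled form; this text tells all that it offers.
- The arm moves only by the tool play_rows, never from a script. Its argument "increments" is text: rows parted by semicolons, each of 5 numbers parted by spaces: the shift along the tool's x, y, z in cm, then the turn about the tool's z in degrees, then the opening, from -1 (shut) to 1 (fully open), so that 0 is half open. A call has 1 to 5 rows; each row shifts and turns the commanded pose from where the row before left it, along the tool's axes as they then stand; what a row does not reach is not made up. A row lasts 1/12 s, in which the tool goes at most 41.7 mm and 7.16 degrees, less where a joint would pass 70% of its speed; a pose out of reach is approached as far as the arm can. A call is refused whole if a number of a shift passes 4.17 or a number of a turn 7.16, either way. A call with a gripper value outside its range is refused whole. The fingers move at their own pace and stop on an object; "grip_force" is the grip in N (left out, the last holds). Time passes only in rows, so rows that do not move let the fingers close. It gives the time, the measured TCP pose, the force, the opening and the grip force at its end, in the units of the state.
- arm.observe(): the state, without advancing time (a new reading comes with each control period).
- vision.get_image(name): name is "scene" or "top" or "wrist"; returns a dict with "frame" (420x560x3 uint8, red, green, blue), "z_map" (420x560 float32, m along the optical axis (not along the pixel's ray), 0 where there is no reading), "mtx" (3x3 intrinsics, pixels), "cam_to_world" (4x4, takes a point from camera to world coordinates). Camera axes: x right, y up, looking along -z (the intrinsics and any distortion apply to the point x, -y, -z); pixel columns grow to the right and rows downward; lengths in m; the calibration is good to about 2 mm. A picture is of the moment at which its call begins.
- job.sign_off(): hands the job in; it is judged then, once.
Trained networks look in a picture, given as the dict that the camera call returned (one of the last four; its "shot" number tells which), for a name from the list of things; names that differ only in an ending like _2 or _b are one class to them, and where a whole thing is asked for, a point or a joint stands for the part that bears it (a point fixed in the world has none). Each returns a list of dicts, best first, with "confidence" (0 to 1); they miss things now and then, are a little off and sometimes report something else, mostly with a low value. They report only what shows in the picture. A call takes as long as a camera call. They do not tell look-alikes from the thing itself.
- cut_out(query, picture): "mask" (420x560 bool, what is visible of it) and "point" ([row, column] in pixels, amid what is visible of it).
The state is a dict: "clock": time; "joints": joint angles; "dq": joint speeds; "joint_efforts": joint torques, N m; "position": TCP position; "ee_rot": TCP orientation; "force": force on the tool from outside, world axes, zero at the start; "ft_torque": the same for the moment, N m; "width": opening from 0.0 (shut) to 1.0 (fully open); "gripper_force": force on a finger pad.
Only numpy, scipy, OpenCV 4.12 (cv2) and the standard library are available. Lean on these libraries where they do the work, as an engineer would, in place of code of your own. Each camera call takes 0.05 s, during which the arm holds its last target. There are 200 camera calls.

## Working session

There is one attempt and no reset: what is moved stays moved. The work goes in short steps, Python scripts to look and compute and a tool call to move; the robot and the scene stay as the last step left them, time stands still between calls to the robot, and variables do not carry over. Pictures are saved under pics/ and viewed, at most 14 in all, crops included, and the job is handed in when it is done.

Besides the shell and the picture viewer there is one more tool, called after "Call:" as name(argument=value, ...) on one line, values as JSON. play_rows: Moves the arm, as the interface text tells. Its arguments: {"type":"object","properties":{"increments":{"type":"string"},"grip_force":{"type":"number"}},"required":["increments"]}

```bash
mkdir -p pics; cat > h.py <<'E'
import numpy as np, cv2
from cell import arm, vision, job, cut_out
def pts(p, mask=None):
    z=p["z_map"]; K=p["mtx"]; v,u=np.nonzero((z>0)&(mask if mask is not None else True))
    d=z[v,u]; c=np.stack([(u-K[0,2])/K[0,0]*d, -(v-K[1,2])/K[1,1]*d, -d, np.ones_like(d)])
    return (p["cam_to_world"]@c)[:3].T, v, u
def save(p,n,box=None,s=1):
    f=p["frame"][:,:,::-1]
    if box: f=f[box[0]:box[1],box[2]:box[3]]
    cv2.imwrite("pics/"+n, cv2.resize(f,None,fx=s,fy=s,interpolation=cv2.INTER_CUBIC))
def find(p,q,n=4):
    for r in cut_out(q,p)[:n]:
        w,v,u=pts(p,r["mask"])
        if len(w)==0: print(q,round(r["confidence"],2),"nodepth",r["point"]);continue
        zt=np.percentile(w[:,2],97); t=w[w[:,2]>zt-0.006]
        print(q,round(r["confidence"],2),"px",np.round(r["point"]),"med",np.round(np.median(w,0),3),"top",np.round(zt,3),"topc",np.round((t.min(0)+t.max(0))/2,4)[:2],"ext",np.round(t.max(0)-t.min(0),3)[:2],len(w))
E
python3 - <<'E'
from h import *
s=arm.observe(); print({k:np.round(v,3) for k,v in s.items()}, arm.hold_point_z)
a=vision.get_image("top"); b=vision.get_image("scene")
save(a,"top.png",None,1.4); save(b,"scene.png",None,1.4)
print(a["cam_to_world"].round(3), a["mtx"].round(1))
for q in ["bottle1","plug28","plug38","plug48","plug58","rod","stage_top","near_bore","far_bore","stand_hole","tube_rack","mouse","tape","jar","lens_tin","dish"]: find(a,q)
E
```

```text
{'clock': np.float64(0.0), 'joints': array([ 1.215,  0.435,  0.025,  1.574, -0.012,  1.134, -0.075]), 'dq': array([ 0.001, -0.001,  0.001,  0.   ,  0.   ,  0.   , -0.   ]), 'joint_efforts': array([ 1.0000e-03, -6.6786e+01,  9.8500e-01, -3.1445e+01, -6.1000e-02,
        4.3000e-02,  0.0000e+00]), 'position': array([ 0.156, -0.605,  0.226]), 'ee_rot': array([-3.115e+00, -3.960e-01,  1.000e-03]), 'force': array([ 0.53 , -0.024,  0.054]), 'ft_torque': array([ 0.015, -0.003,  0.016]), 'gripper_force': np.float64(0.0), 'width': np.float64(1.0)} 0.0188
[[-0.004  0.981 -0.192  0.29 ]
 [-1.    -0.006 -0.007 -0.076]
 [-0.008  0.191  0.981  1.57 ]
 [ 0.     0.     0.     1.   ]] [[502.9   0.  282.6]
 [  0.  502.9 208.9]
 [  0.    0.    1. ]]
bottle1 0.87 px [264. 416.] med [ 0.415 -0.457  0.055] top 0.09 topc [ 0.4195 -0.4653] ext [0.033 0.033] 405
bottle1 0.75 px [262. 372.] med [ 0.424 -0.334  0.059] top 0.094 topc [ 0.4271 -0.3401] ext [0.03  0.033] 402
bottle1 0.73 px [238. 366.] med [ 0.498 -0.322  0.059] top 0.095 topc [ 0.5011 -0.3263] ext [0.03 0.03] 381
plug28 0.62 px [234. 191.] med [
[... 2621 characters left out ...]
 med [0.39  0.106 0.029] top 0.035 topc [0.3896 0.1074] ext [0.085 0.063] 490
tape 0.66 px [267. 295.] med [ 0.395 -0.092  0.019] top 0.025 topc [ 0.3892 -0.086 ] ext [0.067 0.068] 197
tape 0.3 px [261. 161.] med [0.427 0.31  0.059] top 0.066 topc [0.4284 0.3146] ext [0.021 0.022] 87
tape 0.2 px [212. 256.] med [0.574 0.013 0.07 ] top 0.076 topc [0.5781 0.0133] ext [0.171 0.238] 4553
jar 0.75 px [163. 293.] med [ 0.727 -0.091  0.067] top 0.076 topc [ 0.7348 -0.0927] ext [0.043 0.04 ] 262
lens_tin 0.72 px [161. 212.] med [0.748 0.158 0.022] top 0.027 topc [0.7496 0.1593] ext [0.047 0.042] 187
dish 0.94 px [170. 245.] med [0.736 0.054 0.006] top 0.018 topc [0.7325 0.0543] ext [0.071 0.074] 415
```

View pics/top.png

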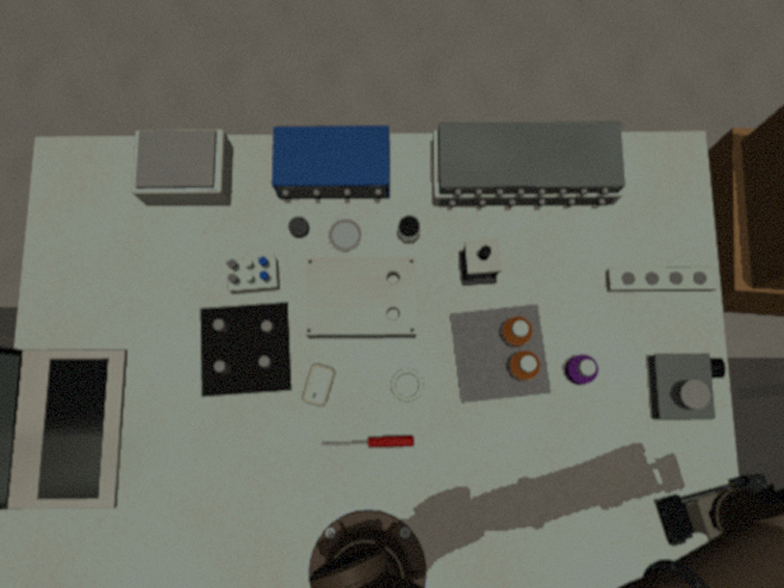

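View pics/scene.png

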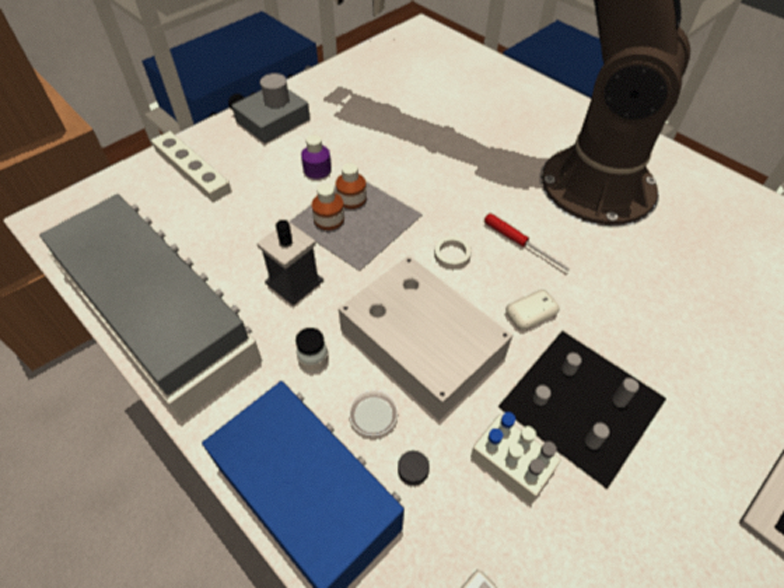

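The picture shows two amber bottles, at top-view px (517,331) and (524,366) in the 1.4x picture. The purple look-alike is at (582,369) and must stay untouched. The rod stands at (484,254), the bores at (392,277) and (392,313), and the plugs on the black mat. Heights give each plug's length: 28 at (0.519,0.222), 38 at (0.438,0.221), 48 at (0.520,0.323), 58 at (0.429,0.315). I'm turning the tool square and heading to the rod.

Call:
play_rows(increments="0 0 -2 7.16 1;0 0 -2 7.16 1;3.2 -2.3 0 0 1;3.2 -2.3 0 0 1;3.2 -2.3 0 0 1", grip_force=40)

```text
clock: 1.32
position: [0.2528, -0.5354, 0.2672]
ee_rot: [3.141, 0.001, 0.001]
force: [1.1, -0.3, -0.7]
width: 0.998
gripper_force: 0.0
```

Call:
play_rows(increments="3.2 -2.3 0 0 1;3.2 -2.3 0 0 1;3.2 -2.3 0 0 1;3.2 -2.3 0 0 1;3.2 -2.3 0 0 1")

```text
clock: 1.73
position: [0.4132, -0.4191, 0.267]
ee_rot: [3.141, 0.004, 0.001]
force: [1.0, -0.6, -0.8]
width: 0.999
gripper_force: 0.0
```

Call:
play_rows(increments="3.2 -2.3 0 0 1;3.2 -2.3 0 0 1;3.2 -2.3 0 0 1;3.2 -2.3 0 0 1;0 0 0 0 1")

```text
clock: 2.15
position: [0.5466, -0.3197, 0.2663]
ee_rot: [-3.137, -0.022, -0.006]
force: [0.1, 0.6, 0.2]
width: 1.002
gripper_force: 0.0
```

```bash
cat >> h.py <<'E'
from scipy.spatial.transform import Rotation
def to(x,y,z):
    s=arm.observe(); R=Rotation.from_rotvec(s["ee_rot"]).as_matrix()
    print("pos",np.round(s["position"],4),"yaw x_tool deg",np.round(np.degrees(np.arctan2(R[1,0],R[0,0])),2),"tilt",np.round(R[:,2],3),"F",np.round(s["force"],1),"w",round(float(s["width"]),3),"gf",round(float(s["gripper_force"]),1),"t",round(float(s["clock"]),2),
      "\n shift cm",np.round(R.T@(np.array([x,y,z])-s["position"])*100,2))
E
python3 - <<'E'
from h import *
to(0.653,-0.249,0.27)
p=vision.get_image("wrist"); save(p,"w1.png",None,1.2)
w,v,u=pts(p); print(p["cam_to_world"].round(3))
for n,(lo,hi,cx,cy,r) in {"handle":(.14,.17,.653,-.249,.06),"plate":(.108,.122,.653,-.249,.08)}.items():
  for c in ["wrist","top","scene"]:
    q=p if c=="wrist" else vision.get_image(c); w,_,_=pts(q)
    t=w[(w[:,2]>lo)&(w[:,2]<hi)&(abs(w[:,0]-cx)<r)&(abs(w[:,1]-cy)<r)]
    if len(t): print(n,c,len(t),t.min(0).round(4),t.max(0).round(4),t.mean(0).round(4))
E
```

```text
pos [ 0.5466 -0.3197  0.2663] yaw x_tool deg 0.79 tilt [ 0.003  0.005 -1.   ] F [0.1 0.6 0.2] w 1.002 gf 0.0 t 2.15 
 shift cm [10.74 -6.92 -0.3 ]
[[ 0.013  0.967  0.255  0.615]
 [-1.     0.014 -0.002 -0.319]
 [-0.005 -0.255  0.967  0.424]
 [ 0.     0.     0.     1.   ]]
handle wrist 1147 [ 0.6416 -0.2608  0.1401] [ 0.6656 -0.237   0.1618] [ 0.6529 -0.2503  0.1575]
handle top 64 [ 0.6428 -0.2608  0.1406] [ 0.666  -0.2384  0.1663] [ 0.6532 -0.2488  0.1573]
handle scene 112 [ 0.6425 -0.2604  0.1401] [ 0.6658 -0.2371  0.1634] [ 0.6557 -0.2457  0.1554]
plate wrist 7065 [ 0.6154 -0.2868  0.108 ] [ 0.6919 -0.2104  0.1219] [ 0.6543 -0.2502  0.1143]
plate top 447 [ 0.6172 -0.2862  0.108 ] [ 0.692  -0.2126  0.122 ] [ 0.6555 -0.2462  0.1155]
plate scene 595 [ 0.6148 -0.2869  0.1081] [ 0.6922 -0.2095  0.122 ] [ 0.6581 -0.2421  0.1153]
```

View pics/w1.png

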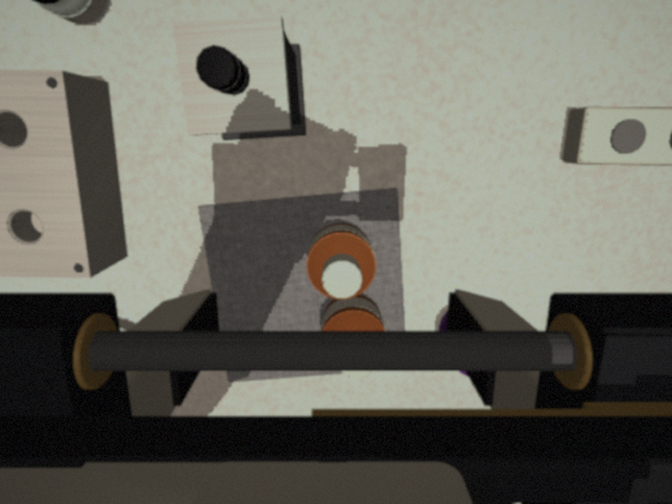

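The wrist view shows the rod handle at px (220,70), the stage bores at (10,130) and (25,225), and two amber bottles at (342,275) and (352,315). All cameras put the handle at (0.6535,-0.249).

Call:
play_rows(increments="3 -2 0 0 1;3 -2 0 0 1;3 -2 0 0 1;1.7 -1 0 0 1;0 0 0 0 1")

```text
clock: 2.82
position: [0.6492, -0.2542, 0.2661]
ee_rot: [-3.139, -0.011, -0.002]
force: [-1.3, 1.0, -0.3]
width: 0.998
gripper_force: 0.0
```

```bash
python3 -c "
from h import *
to(0.6535,-0.249,0.122)"
```

```text
pos [ 0.6492 -0.2542  0.2661] yaw x_tool deg 0.4 tilt [ 0.001  0.003 -1.   ] F [-1.3  1.  -0.3] w 0.998 gf 0.0 t 2.82 
 shift cm [ 0.42 -0.48 14.41]
```

Call:
play_rows(increments="0.4 -0.4 3 0 1;0 0 3 0 1;0 0 3 0 1;0 0 2 0 1;0 0 0 0 1")

```text
clock: 3.23
position: [0.6461, -0.2553, 0.1519]
ee_rot: [-3.14, -0.0, 0.013]
force: [-0.4, 0.6, -1.0]
width: 0.998
gripper_force: 0.0
```

```bash
python3 -c "
from h import *
to(0.6535,-0.249,0.122)"
```

```text
pos [ 0.6461 -0.2553  0.1519] yaw x_tool deg 0.0 tilt [-0.008  0.001 -1.   ] F [-0.4  0.6 -1. ] w 0.998 gf 0.0 t 3.23 
 shift cm [ 0.77 -0.62  2.98]
```

Call:
play_rows(increments="0.4 -0.5 1.5 0 1;0 0 1 0 1;0 0 0 0 1;0 0 0 0 1")

```text
clock: 3.57
position: [0.6538, -0.2497, 0.1324]
ee_rot: [3.141, 0.003, -0.0]
force: [0.1, -0.3, 1.1]
width: 1.002
gripper_force: 0.0
```

```bash
python3 -c "
from h import *
to(0.6535,-0.249,0.122)"
```

```text
pos [ 0.6538 -0.2497  0.1324] yaw x_tool deg 0.11 tilt [-0. -0. -1.] F [ 0.1 -0.3  1.1] w 1.002 gf 0.0 t 3.57 
 shift cm [-0.03 -0.07  1.04]
```

Call:
play_rows(increments="0 0 1 0 1;0 0 0 0 -0.5;0 0 0 0 -1;0 0 0 0 -1;0 0 0 0 -1")

```text
clock: 3.98
position: [0.6545, -0.2489, 0.1222]
ee_rot: [3.141, 0.004, 0.001]
force: [-0.4, -0.3, 0.3]
width: 0.759
gripper_force: 0.0
```

Call:
play_rows(increments="0 0 0 0 -1;0 0 0 0 -1;0 0 0 0 -1;0 0 0 0 -1;0 0 0 0 -1")

```text
clock: 4.4
position: [0.6543, -0.2487, 0.1218]
ee_rot: [3.142, 0.004, 0.0]
force: [0.2, 0.4, -0.7]
width: 0.399
gripper_force: 0.0
```

Call:
play_rows(increments="0 0 0 0 -1;0 0 0 0 -1;0 0 0 0 -1;0 0 0 0 -1;0 0 0 0 -1")

```text
clock: 4.82
position: [0.6543, -0.2489, 0.1218]
ee_rot: [3.141, 0.004, 0.0]
force: [-0.0, 0.2, -0.2]
width: 0.257
gripper_force: 40.0
```

```bash
python3 - <<'E'
from h import *
to(0.6535,-0.249,0.122)
p=vision.get_image("wrist"); t=vision.get_image("top")
for q in (p,t):
  w,v,u=pts(q); k=(w[:,2]>.066)&(w[:,2]<.076)&(abs(w[:,0]-.578)<.1)&(abs(w[:,1]-.0133)<.13)
  print(w[k].min(0),w[k].max(0))
  # bores: points lower than top within the stage
  for n,c in (("near",(.538,-.057)),("far",(.618,-.057))):
    m=(w[:,2]<.062)&(np.hypot(w[:,0]-c[0],w[:,1]-c[1])<.022)
    ring=k&(np.hypot(w[:,0]-c[0],w[:,1]-c[1])<.03)
    if m.sum(): print(n,m.sum(),w[m].min(0).round(4),w[m].max(0).round(4), "pix",u[m].min(),u[m].max(),v[m].min(),v[m].max())
E
```

```text
pos [ 0.6543 -0.2489  0.1218] yaw x_tool deg 0.16 tilt [ 0. -0. -1.] F [-0.   0.2 -0.2] w 0.257 gf 40.0 t 4.82 
 shift cm [-0.08  0.01 -0.02]
[ 0.56700916 -0.10643921  0.06600312] [ 0.66336026 -0.06646925  0.07148598]
far 3 [ 0.6086 -0.0453  0.0402] [ 0.6093 -0.0447  0.0406] pix 0 1 273 274
[ 0.49301736 -0.10590261  0.06600192] [0.66451956 0.13337126 0.07597337]
near 62 [ 0.5308 -0.0685  0.0338] [ 0.5532 -0.0439  0.0608] pix 276 284 219 227
far 60 [ 0.6061 -0.0749  0.0139] [ 0.6338 -0.0436  0.0614] pix 276 286 194 202
```

Gripped: width 23.6 mm at 40 N. The tip sits 106.8 mm below the TCP. Now lifting out and carrying to the near bore at (0.5385,-0.0564).

Call:
play_rows(increments="0 0 -2 0 -1;0 0 -3.5 0 -1;0 0 -3.5 0 -1;0 0 -3 0 -1;0 0 0 0 -1")

```text
clock: 5.33
position: [0.6573, -0.2495, 0.2492]
ee_rot: [3.139, 0.004, 0.016]
force: [1.0, -0.3, 0.0]
width: 0.254
gripper_force: 40.0
```

Call:
play_rows(increments="0 0 0 0 -1;-1.5 -2.5 0 0 -1;-2.1 -3.5 0 0 -1;-2.1 -3.5 0 0 -1;-2.1 -3.5 0 0 -1")

```text
clock: 5.75
position: [0.5737, -0.1176, 0.2396]
ee_rot: [-3.141, -0.004, 0.005]
force: [1.0, 0.7, -0.1]
width: 0.257
gripper_force: 40.0
```

Call:
play_rows(increments="-2.1 -3.5 0 0 -1;-1.6 -2.7 0 0 -1;0 0 0 0 -1;0 0 0 0 -1;0 0 0 0 -1")

```text
clock: 6.17
position: [0.5384, -0.0576, 0.2409]
ee_rot: [3.141, 0.004, -0.002]
force: [-0.3, -0.7, -1.1]
width: 0.252
gripper_force: 40.0
```

```bash
python3 - <<'E'
from h import *
to(0.5385,-0.0564,0.19)
p=vision.get_image("scene"); save(p,"s2.png",(130,330,180,400),3)
w,v,u=pts(p); k=(abs(w[:,0]-.54)<.012)&(abs(w[:,1]+.0564)<.012)&(w[:,2]>.075)
print(k.sum(), w[k&(w[:,2]<.2)].min(0), np.median(w[k&(w[:,2]<.2)],0))
E
```

```text
pos [ 0.5384 -0.0576  0.2409] yaw x_tool deg 0.16 tilt [-0.001 -0.    -1.   ] F [-0.3 -0.7 -1.1] w 0.252 gf 40.0 t 6.17 
 shift cm [ 0.02 -0.12  5.08]
225 [ 0.53471618 -0.06170851  0.13472869] [ 0.54103287 -0.05453283  0.16775956]
```

View pics/s2.png

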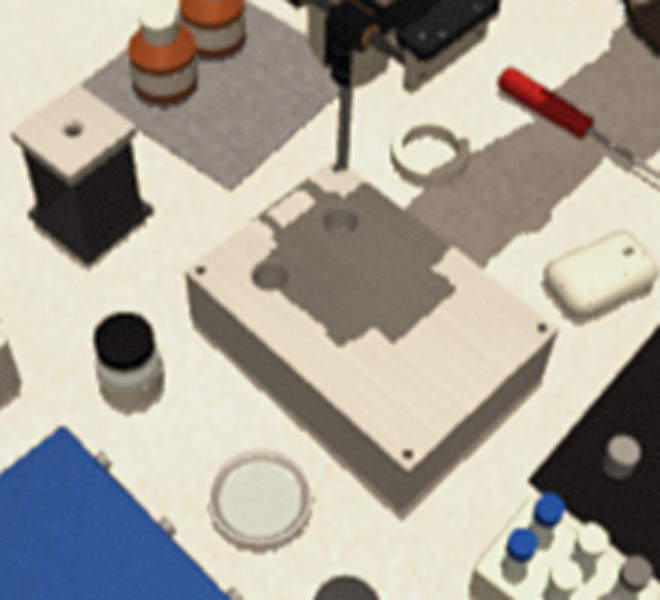

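The picture shows the rod hanging vertical from the fingers, tip at px (342,165), above the near bore at (340,220).

Call:
play_rows(increments="0 -0.1 3 0 -1;0 0 3 0 -1;0 0 2.1 0 -1;0 0 0 0 -1;0 0 0 0 -1")

```text
clock: 6.63
position: [0.5383, -0.0572, 0.1597]
ee_rot: [3.141, 0.002, -0.005]
force: [0.2, 0.1, -0.9]
width: 0.254
gripper_force: 40.0
```

Call:
play_rows(increments="0 0 0.3 0 -1;0 0 0.3 0 -1;0 0 0.3 0 -1;0 0 0.2 0 -1;0 0 0 0 -1")

```text
clock: 7.05
position: [0.5388, -0.0561, 0.1498]
ee_rot: [3.142, 0.004, 0.0]
force: [-0.3, -0.4, -0.7]
width: 0.256
gripper_force: 40.0
```

Call:
play_rows(increments="0 0 0.2 0 -1;0 0 0.2 0 -1;0 0 0.1 0 -1;0 0 0 0 -1")

```text
clock: 7.38
position: [0.5414, -0.0561, 0.1481]
ee_rot: [3.141, 0.004, 0.01]
force: [-3.9, 0.2, 25.7]
width: 0.255
gripper_force: 40.0
```

Call:
play_rows(increments="0 0 -0.6 0 -1;0 0 0 0 -1;0.3 0.3 0 0 -1;0 0 0 0 -1")

```text
clock: 7.72
position: [0.5421, -0.0598, 0.1504]
ee_rot: [3.141, 0.004, -0.0]
force: [-0.4, -0.2, -1.7]
width: 0.251
gripper_force: 40.0
```

Call:
play_rows(increments="0 0 0.2 0 -1;0 0 0.2 0 -1;0 0 0.2 0 -1;0 0 0 0 -1;0 0 0 0 -1")

```text
clock: 8.13
position: [0.5446, -0.0592, 0.1477]
ee_rot: [3.141, 0.004, 0.01]
force: [-2.4, 0.4, 26.3]
width: 0.256
gripper_force: 40.0
```

Floor contact at TCP 0.1485, so the tip is at 0.042 and the depth reads 28. To rule out a slip in the grip, I'll touch the stage top between the bores. Expected contact is at TCP 0.1768.

Call:
play_rows(increments="-0.3 -0.3 0 0 -1;0 0 -2 0 -1;0 0 -2.3 0 -1;0 0 0 0 -1;0 0 0 0 -1")

```text
clock: 8.55
position: [0.5394, -0.0561, 0.1882]
ee_rot: [3.141, 0.004, 0.003]
force: [0.1, 0.3, -2.5]
width: 0.254
gripper_force: 40.0
```

Call:
play_rows(increments="2 0 0 0 -1;2 0 0 0 -1;0 0 0.3 0 -1;0 0 0.3 0 -1;0 0 0 0 -1")

```text
clock: 8.97
position: [0.5771, -0.0559, 0.1795]
ee_rot: [-3.141, -0.005, 0.006]
force: [-0.5, 0.3, -1.3]
width: 0.252
gripper_force: 40.0
```

Call:
play_rows(increments="0 0 0.2 0 -1;0 0 0.2 0 -1;0 0 0.2 0 -1;0 0 0 0 -1;0 0 0 0 -1")

```text
clock: 9.38
position: [0.5786, -0.056, 0.176]
ee_rot: [3.141, 0.004, 0.0]
force: [-0.6, -0.1, 1.7]
width: 0.252
gripper_force: 40.0
```

Call:
play_rows(increments="0 0 0.2 0 -1;0 0 0.1 0 -1;0 0 0 0 -1")

```text
clock: 9.63
position: [0.5804, -0.056, 0.1756]
ee_rot: [3.141, 0.004, 0.007]
force: [-3.5, -0.3, 22.3]
width: 0.254
gripper_force: 40.0
```

Call:
play_rows(increments="0 0 -1 0 -1;0 0 0 0 -1;2 0 0 0 -1;2 0 0 0 -1;0 0 0 0 -1")

```text
clock: 10.05
position: [0.6215, -0.0557, 0.1823]
ee_rot: [-3.141, -0.005, -0.003]
force: [0.7, 0.7, -1.5]
width: 0.254
gripper_force: 40.0
```

Call:
play_rows(increments="0 0 0 0 -1;0 0 0 0 -1")

```text
clock: 10.22
position: [0.6179, -0.0558, 0.182]
ee_rot: [3.142, 0.005, -0.002]
force: [-0.2, -0.3, -1.9]
width: 0.255
gripper_force: 40.0
```

Stage top contact is at 0.176 and the near floor at 0.148, so the near bore is 28 mm deep. Now the far bore.

Call:
play_rows(increments="0 0 2 0 -1;0 0 2 0 -1;0 0 0 0 -1;0 0 0.3 0 -1;0 0 0.3 0 -1")

```text
clock: 10.63
position: [0.619, -0.0559, 0.1376]
ee_rot: [3.142, 0.004, 0.002]
force: [0.3, -0.4, -0.9]
width: 0.252
gripper_force: 40.0
```

Call:
play_rows(increments="0 0 0.2 0 -1;0 0 0 0 -1;0 0 0 0 -1")

```text
clock: 10.88
position: [0.6191, -0.0558, 0.1353]
ee_rot: [3.142, 0.004, 0.001]
force: [0.8, -0.5, -1.0]
width: 0.259
gripper_force: 40.0
```

Not 38. Going on.

Call:
play_rows(increments="0 0 0.4 0 -1;0 0 0.3 0 -1;0 0 0.2 0 -1;0 0 0 0 -1;0 0 0 0 -1")

```text
clock: 11.3
position: [0.62, -0.0559, 0.1277]
ee_rot: [3.141, 0.004, 0.005]
force: [-2.2, 0.0, 15.1]
width: 0.254
gripper_force: 40.0
```

Call:
play_rows(increments="0 0 0.2 0 -1;0 0 0 0 -1;0 0 0 0 -1")

```text
clock: 11.55
position: [0.6214, -0.0558, 0.1273]
ee_rot: [3.141, 0.004, 0.01]
force: [-2.9, 0.1, 23.6]
width: 0.256
gripper_force: 40.0
```

Far bore contact at 0.128, so it is 48 mm deep. Returning the rod.

Call:
play_rows(increments="0 0 -3 0 -1;0 0 -4 0 -1;0 0 -4 0 -1;0 0 -0.9 0 -1;0 0 0 0 -1")

```text
clock: 11.97
position: [0.6209, -0.0558, 0.2466]
ee_rot: [3.141, 0.004, 0.011]
force: [0.1, 0.3, -2.0]
width: 0.254
gripper_force: 40.0
```

Call:
play_rows(increments="0.5 2.8 0 0 -1;0.8 4 0 0 -1;0.8 4 0 0 -1;0.8 4 0 0 -1;0.6 3 0 0 -1")

```text
clock: 12.38
position: [0.6532, -0.238, 0.2403]
ee_rot: [3.14, 0.0, -0.005]
force: [0.2, -0.9, -1.4]
width: 0.258
gripper_force: 40.0
```

Call:
play_rows(increments="0 1.5 0 0 -1;0 0 0 0 -1;0 0 0 0 -1;0 0 0 0 -1;0 0 0 0 -1")

```text
clock: 12.8
position: [0.6545, -0.2463, 0.2422]
ee_rot: [-3.14, -0.009, 0.001]
force: [0.1, -0.4, -1.4]
width: 0.253
gripper_force: 40.0
```

```bash
python3 - <<'E'
from h import *
to(0.6543,-0.2489,0.222)
p=vision.get_image("scene")
w,v,u=pts(p); k=(abs(w[:,0]-.654)<.03)&(abs(w[:,1]+.249)<.03)&(w[:,2]>.123)&(w[:,2]<.2)
print(k.sum()); 
for lo in (.13,.16,.19):
  m=k&(w[:,2]>lo)&(w[:,2]<lo+.03)
  if m.sum():print(lo,m.sum(),w[m].min(0).round(4),w[m].max(0).round(4))
E
```

```text
pos [ 0.6545 -0.2463  0.2422] yaw x_tool deg 0.31 tilt [-0.001  0.001 -1.   ] F [ 0.1 -0.4 -1.4] w 0.253 gf 40.0 t 12.8 
 shift cm [-0.02  0.26  2.02]
80
0.13 28 [ 0.6439 -0.248   0.1393] [ 0.6532 -0.2403  0.1596]
0.16 38 [ 0.6454 -0.2497  0.1602] [ 0.6545 -0.2407  0.1897]
0.19 14 [ 0.6453 -0.2462  0.1905] [ 0.6548 -0.2405  0.1998]
```

The rod appears tilted in the grip by the floor contact. I'll fit its axis before inserting.

```bash
cat >> h.py <<'E'
from scipy.optimize import least_squares
def rodfit(cams=("scene","wrist","top"),zr=.155,cx=.654,cy=-.249,lo=.123):
    s=arm.observe()["position"]; W=[]
    for c in cams:
        p=vision.get_image(c); w,_,_=pts(p)
        k=(abs(w[:,0]-s[0])<.025)&(abs(w[:,1]-s[1])<.025)&(w[:,2]>lo)&(w[:,2]<s[2]-.012); w=w[k]; print(c,len(w))
        if len(w)>10: W.append((c,w))
    for c,w in W+[("all",np.vstack([x for _,x in W]))]:
        f=lambda q: np.hypot(w[:,0]-q[0]-q[2]*(w[:,2]-zr), w[:,1]-q[1]-q[3]*(w[:,2]-zr))-.005
        r=least_squares(f,[s[0],s[1],0,0],loss="soft_l1",f_scale=.001)
        print(c,"axis at z",zr,r.x[:2].round(4),"slope",r.x[2:].round(3),"rms",np.sqrt((r.fun**2).mean()).round(4),"tipz",w[:,2].min().round(4))
E
python3 -c "
from h import *
to(.6543,-.2489,.24); rodfit()"
```

```text
pos [ 0.6545 -0.2466  0.2425] yaw x_tool deg 0.31 tilt [-0.     0.001 -1.   ] F [ 0.6  0.7 -1.6] w 0.254 gf 40.0 t 12.85 
 shift cm [-0.02  0.23  0.25]
scene 124
wrist 441
top 0
scene axis at z 0.155 [ 0.6484 -0.2467] slope [ 0.036 -0.007] rms 0.0009 tipz 0.1376
wrist axis at z 0.155 [ 0.6484 -0.2455] slope [ 0.045 -0.002] rms 0.0002 tipz 0.1368
all axis at z 0.155 [ 0.6484 -0.2457] slope [ 0.044 -0.007] rms 0.0006 tipz 0.1368
```

Call:
play_rows(increments="0.6 0.28 0 0 -1;0 0 0 0 -1;0 0 0 0 -1")

```text
clock: 13.25
position: [0.6607, -0.2516, 0.2426]
ee_rot: [3.142, 0.004, 0.0]
force: [0.9, -0.3, -2.9]
width: 0.252
gripper_force: 40.0
```

```bash
python3 -c "
from h import *
to(.6604,-.2494,.2425); rodfit(('scene','wrist'),.137)"
```

```text
pos [ 0.6607 -0.2516  0.2426] yaw x_tool deg 0.16 tilt [ 0. -0. -1.] F [ 0.9 -0.3 -2.9] w 0.252 gf 40.0 t 13.25 
 shift cm [-0.03 -0.22  0.01]
scene 125
wrist 441
scene axis at z 0.137 [ 0.6534 -0.2524] slope [0.048 0.008] rms 0.0009 tipz 0.1372
wrist axis at z 0.137 [ 0.6535 -0.2503] slope [ 0.046 -0.001] rms 0.0002 tipz 0.1372
all axis at z 0.137 [ 0.6535 -0.2505] slope [ 0.046 -0.003] rms 0.0007 tipz 0.1372
```

Call:
play_rows(increments="0 -0.18 0 0 -1;0 0 1 0 -1;-0.05 0 1 0 -1;-0.05 0 1 0 -1;0 0 0 0 -1")

```text
clock: 13.77
position: [0.658, -0.2494, 0.2093]
ee_rot: [-3.14, -0.004, 0.006]
force: [1.8, -0.4, -3.5]
width: 0.252
gripper_force: 40.0
```

Call:
play_rows(increments="0 0 0 0 -1")

```text
clock: 13.85
position: [0.6588, -0.2496, 0.2114]
ee_rot: [-3.141, -0.004, 0.003]
force: [-0.6, -1.5, -1.7]
width: 0.253
gripper_force: 40.0
```

Call:
play_rows(increments="-0.09 0 2 0 -1;-0.09 0 2 0 -1;-0.09 0 2 0 -1;-0.05 0 1.3 0 -1;0 0 0 0 -1")

```text
clock: 14.27
position: [0.6551, -0.2494, 0.1369]
ee_rot: [-3.141, -0.004, 0.005]
force: [1.1, -0.7, -3.5]
width: 0.253
gripper_force: 40.0
```

Call:
play_rows(increments="0 0 0 0 -1;0 0 0.4 0 -1;0 0 0.3 0 -1;0 0 0 0 -1")

```text
clock: 14.6
position: [0.6561, -0.2498, 0.133]
ee_rot: [3.141, 0.004, 0.0]
force: [-0.6, -0.3, -1.3]
width: 0.255
gripper_force: 40.0
```

Call:
play_rows(increments="-0.1 0 0.4 0 -1;0 0 0.3 0 -1;0 0 0 0 -1;0 0 0 0 -1")

```text
clock: 14.93
position: [0.6549, -0.2497, 0.1255]
ee_rot: [-3.142, -0.004, 0.001]
force: [-0.0, 0.9, -1.9]
width: 0.254
gripper_force: 40.0
```

Call:
play_rows(increments="0 0 0.2 0 -1;0 0 0.2 0 -1;0 0 0 0 -1;0 0 0 0 -1")

```text
clock: 15.27
position: [0.655, -0.2497, 0.1216]
ee_rot: [-3.142, -0.004, 0.0]
force: [0.4, -0.6, -0.4]
width: 0.252
gripper_force: 40.0
```

Call:
play_rows(increments="0 0 0 0 0.1;0 0 0 0 0.1;0 0 0 0 0.1;0 0 0 0 0.1;0 0 0 0 0.1")

```text
clock: 15.68
position: [0.6552, -0.2497, 0.1219]
ee_rot: [3.141, 0.004, 0.0]
force: [-0.9, 0.0, -0.1]
width: 0.538
gripper_force: 0.0
```

Call:
play_rows(increments="0 0 -3 0 0.1;0 0 -3.5 0 0.1;0 0 -3.5 0 0.1;0 0 0 0 0.1;0 0 0 0 0.1")

```text
clock: 16.1
position: [0.6566, -0.2502, 0.2247]
ee_rot: [3.14, 0.004, 0.008]
force: [-0.1, -0.1, -0.9]
width: 0.551
gripper_force: 0.0
```

```bash
python3 - <<'E'
from h import *
to(.5185,.222,.2)
for c in ("scene","wrist"):
  w,_,_=pts(vision.get_image(c)); k=(abs(w[:,0]-.6535)<.03)&(abs(w[:,1]+.249)<.03)
  for lo,hi in ((.12,.14),(.14,.158),(.158,.18)):
    m=k&(w[:,2]>lo)&(w[:,2]<hi)
    if m.sum(): print(c,lo,m.sum(),w[m].min(0).round(4),w[m].max(0).round(4))
E
```

```text
pos [ 0.6566 -0.2502  0.2247] yaw x_tool deg 0.16 tilt [ 0.005 -0.002 -1.   ] F [-0.1 -0.1 -0.9] w 0.551 gf 0.0 t 16.1 
 shift cm [-13.69 -47.26   2.32]
scene 0.12 58 [ 0.6412 -0.2551  0.1201] [ 0.6646 -0.237   0.1397]
scene 0.14 57 [ 0.6407 -0.2567  0.1403] [ 0.665  -0.2355  0.1579]
scene 0.158 60 [ 0.6402 -0.2613  0.158 ] [ 0.6631 -0.237   0.1628]
wrist 0.12 192 [ 0.6531 -0.26    0.1202] [ 0.665  -0.2364  0.1396]
wrist 0.14 274 [ 0.6414 -0.2605  0.1401] [ 0.6653 -0.2367  0.158 ]
wrist 0.158 886 [ 0.6415 -0.2601  0.158 ] [ 0.6643 -0.2371  0.1611]
```

The rod hangs fully down and upright, handle top at 0.161. Next is plug28.

Call:
play_rows(increments="-1 -3 0 0 0.1;-1.1 -3.9 0 0 0.1;-1.1 -3.9 0 0 0.1;-1.1 -3.9 0 0 0.1;-1.1 -3.9 0 0 0.1")

```text
clock: 16.62
position: [0.5988, -0.0623, 0.22]
ee_rot: [-3.141, -0.004, 0.005]
force: [1.1, 0.9, 0.5]
width: 0.551
gripper_force: 0.0
```

Call:
play_rows(increments="-1.1 -3.9 0 0 0.1;-1.1 -3.9 0 0 0.1;-1.1 -3.9 0 0 0.1;-1.1 -3.9 0 0 0.1;-1.1 -3.9 0 0 0.1")

```text
clock: 17.03
position: [0.5432, 0.1323, 0.2202]
ee_rot: [3.141, 0.004, -0.004]
force: [1.0, -0.5, -0.4]
width: 0.552
gripper_force: 0.0
```

Call:
play_rows(increments="-1.1 -3.9 0 0 0.1;-1.1 -3.9 1.5 0 0.1;-0.7 -2 1.5 0 0.1;0 0 0 0 0.1;0 0 0 0 0.1")

```text
clock: 17.45
position: [0.5141, 0.2282, 0.19]
ee_rot: [3.14, 0.01, -0.007]
force: [0.2, -0.3, 0.7]
width: 0.553
gripper_force: 0.0
```

```bash
python3 - <<'E'
from h import *
for c in ("wrist","top","scene"):
  p=vision.get_image(c); w,_,_=pts(p)
  if c=="wrist": save(p,"w3.png",None,1.0)
  for n,(x,y),h in (("28",(.5185,.222),.032),("38",(.438,.221),.042),("48",(.5195,.323),.052)):
    m=(np.hypot(w[:,0]-x,w[:,1]-y)<.025)&(w[:,2]>h-.005)&(w[:,2]<h+.005)
    if m.sum(): print(c,n,m.sum(),((w[m].min(0)+w[m].max(0))/2).round(4)[:2],np.median(w[m,2]).round(4),(w[m].max(0)-w[m].min(0)).round(4)[:2])
to(.5185,.222,.2)
E
```

```text
wrist 28 524 [0.5184 0.2253] 0.0311 [0.0233 0.0236]
wrist 38 348 [0.443  0.2267] 0.0411 [0.0152 0.0227]
wrist 48 611 [0.5192 0.3268] 0.0512 [0.0237 0.0238]
top 28 10 [0.5142 0.219 ] 0.0309 [0.0092 0.0133]
scene 28 87 [0.5183 0.2236] 0.0321 [0.024  0.0231]
scene 38 79 [0.439  0.2248] 0.0421 [0.0241 0.0224]
scene 48 108 [0.5199 0.3254] 0.0521 [0.0236 0.0228]
pos [0.5167 0.2258 0.1919] yaw x_tool deg 0.04 tilt [-0.    -0.001 -1.   ] F [0.7 0.1 0.8] w 0.553 gf 0.0 t 17.6 
 shift cm [ 0.18  0.38 -0.81]
```

View pics/w3.png

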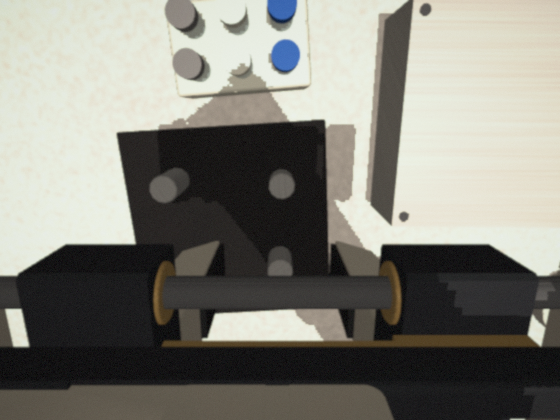

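The wrist view shows plug28 at px (281,185), plug48 at (165,187) and plug38 at (280,262). Plug28 measures (0.5184,0.2245), top 0.032. Descending.

Call:
play_rows(increments="0.17 0.1 3.5 0 0.1;0 0 4 0 0.1;0 0 4 0 0.1;0 0 3 0 0.1;0 0 1 0 0.1")

```text
clock: 18.02
position: [0.5162, 0.2234, 0.0333]
ee_rot: [3.138, 0.001, -0.008]
force: [-0.6, 0.3, 0.3]
width: 0.552
gripper_force: 0.0
```

Call:
play_rows(increments="0 0 1 0 0.1;0 0 0.7 0 0.1;0 0 0 0 0.1;0 0 0 0 0.1")

```text
clock: 18.35
position: [0.5189, 0.2267, 0.0214]
ee_rot: [-3.141, -0.004, -0.003]
force: [-0.3, 0.6, -0.1]
width: 0.549
gripper_force: 0.0
```

```bash
python3 -c "
from h import *
to(.5184,.2245,.0150)"
```

```text
pos [0.5189 0.2267 0.0214] yaw x_tool deg 0.14 tilt [ 0.002  0.001 -1.   ] F [-0.3  0.6 -0.1] w 0.549 gf 0.0 t 18.35 
 shift cm [-0.05  0.22  0.64]
```

Call:
play_rows(increments="0 0.2 0.6 0 0.1;0 0 0 0 0.1;0 0 0 0 -1;0 0 0 0 -1;0 0 0 0 -1")

```text
clock: 18.77
position: [0.5181, 0.2246, 0.0146]
ee_rot: [-3.141, -0.004, -0.001]
force: [-0.1, 0.5, -0.7]
width: 0.38
gripper_force: 0.0
```

Call:
play_rows(increments="0 0 0 0 -1;0 0 0 0 -1;0 0 0 0 -1;0 0 0 0 -1")

```text
clock: 19.1
position: [0.518, 0.2245, 0.0144]
ee_rot: [-3.142, -0.004, -0.0]
force: [-0.4, -0.6, 3.3]
width: 0.249
gripper_force: 40.0
```

Call:
play_rows(increments="0 0 -1.5 0 -1;0 0 -3.5 0 -1;0 0 -3.5 0 -1;0 0 -3 0 -1;0 0 0 0 -1")

```text
clock: 19.52
position: [0.5208, 0.2263, 0.1351]
ee_rot: [-3.137, -0.004, -0.013]
force: [1.7, 0.2, 0.1]
width: 0.247
gripper_force: 40.0
```

```bash
python3 -c "
from h import *
to(.5385,-.0564,.13)"
```

```text
pos [0.5208 0.2263 0.1351] yaw x_tool deg 0.16 tilt [ 0.008  0.004 -1.   ] F [1.7 0.2 0.1] w 0.247 gf 40.0 t 19.52 
 shift cm [ 1.68 28.28  0.4 ]
```

Holding it. On to the near bore.

Call:
play_rows(increments="0 2.5 0 0 -1;0.3 3.8 0 0 -1;0.3 3.8 0 0 -1;0.3 3.8 0 0 -1;0.3 3.8 0 0 -1")

```text
clock: 19.93
position: [0.5299, 0.0458, 0.1288]
ee_rot: [3.141, 0.005, -0.001]
force: [-1.0, -0.3, -0.3]
width: 0.251
gripper_force: 40.0
```

Call:
play_rows(increments="0.3 3.8 0 0 -1;0.3 3.8 0 0 -1;0.25 2.8 0 0 -1;0 0 0 0 -1;0 0 0 0 -1")

```text
clock: 20.35
position: [0.5388, -0.0587, 0.1286]
ee_rot: [3.141, -0.002, -0.001]
force: [-0.3, 0.6, -0.4]
width: 0.249
gripper_force: 40.0
```

Call:
play_rows(increments="0 0 0 0 -1;0 0 0 0 -1")

```text
clock: 20.52
position: [0.539, -0.0547, 0.129]
ee_rot: [-3.141, -0.008, 0.001]
force: [0.3, 0.3, -0.9]
width: 0.25
gripper_force: 40.0
```

```bash
python3 - <<'E'
from h import *
to(.5385,-.0564,.09)
p=vision.get_image("wrist");q=vision.get_image("scene"); save(q,"s4.png",(150,270,220,400),4)
for c,p in (("w",p),("s",q)):
  w,_,_=pts(p); s=arm.observe()["position"]
  m=(np.hypot(w[:,0]-s[0],w[:,1]-s[1])<.02)&(w[:,2]>s[2]-.016)&(w[:,2]<s[2]-.002)
  if m.sum(): print(c,m.sum(),w[m].min(0).round(4),w[m].max(0).round(4))
E
```

```text
pos [ 0.539  -0.0547  0.129 ] yaw x_tool deg 0.29 tilt [-0.     0.001 -1.   ] F [ 0.3  0.3 -0.9] w 0.25 gf 40.0 t 20.52 
 shift cm [-0.05  0.17  3.9 ]
w 200 [ 0.5417 -0.0652  0.1199] [ 0.5517 -0.0425  0.1271]
s 11 [ 0.5445 -0.0608  0.119 ] [ 0.5512 -0.0459  0.127 ]
```

View pics/s4.png

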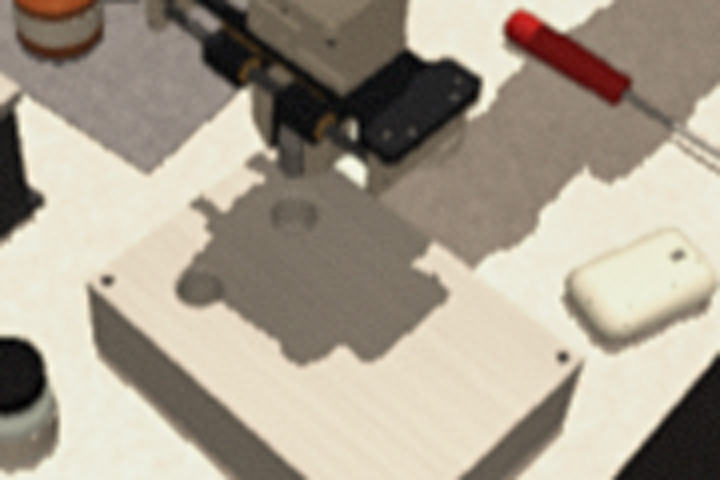

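The plug is held just above the near bore, at px (293,155) with the bore at (293,213). It is about 1–2 mm off, so I'm correcting and lowering.

Call:
play_rows(increments="-0.1 0.1 2 0 -1;0 0 2 0 -1;0 0 0 0 -1;0 0 0 0 -1;0 0 0 0 -1")

```text
clock: 21.03
position: [0.5387, -0.0569, 0.09]
ee_rot: [-3.141, -0.006, -0.001]
force: [-0.2, -0.2, -1.3]
width: 0.252
gripper_force: 40.0
```

```bash
python3 - <<'E'
from h import *
to(.5385,-.0564,.0715)
p=vision.get_image("wrist")
w,_,_=pts(p); s=arm.observe()["position"]
m=(np.hypot(w[:,0]-s[0],w[:,1]-s[1])<.02)&(w[:,2]>s[2]-.010)&(w[:,2]<s[2]-.002)
if m.sum(): print(m.sum(),w[m].min(0).round(4),w[m].max(0).round(4))
E
```

```text
pos [ 0.5387 -0.0569  0.09  ] yaw x_tool deg 0.21 tilt [ 0.001  0.    -1.   ] F [-0.2 -0.2 -1.3] w 0.252 gf 40.0 t 21.03 
 shift cm [-0.02 -0.05  1.85]
203 [ 0.5413 -0.0674  0.0808] [ 0.5511 -0.0446  0.0882]
```

Call:
play_rows(increments="-0.05 0 0.5 0 -1;0 0 0.5 0 -1;0 0 0.2 0 -1;0 0 0 0 -1")

```text
clock: 21.42
position: [0.5373, -0.0575, 0.0768]
ee_rot: [3.142, 0.004, -0.001]
force: [-0.3, -0.8, -0.0]
width: 0.252
gripper_force: 40.0
```

Call:
play_rows(increments="0 0 0.3 0 -1;0 0 0.2 0 -1;0 0 0 0 -1;0 0 0 0 -1")

```text
clock: 21.75
position: [0.5376, -0.0575, 0.0721]
ee_rot: [-3.142, -0.004, 0.0]
force: [0.4, -0.2, -1.5]
width: 0.247
gripper_force: 40.0
```

In 8 mm, no resistance. Releasing.

Call:
play_rows(increments="0 -0.05 0 0 -0.2;0 0 0 0 -0.1;0 0 0 0 0.1;0 0 0 0 0.1;0 0 0 0 0.1")

```text
clock: 22.17
position: [0.5377, -0.057, 0.0723]
ee_rot: [3.142, 0.004, 0.0]
force: [-0.5, -0.9, -0.1]
width: 0.535
gripper_force: 0.0
```

Call:
play_rows(increments="0 0 -3 0 0.1;0 0 -3.5 0 0.1;-1 0 -2 0 0.1;-2 0 0 0 0.1;0 0 0 0 0.1")

```text
clock: 22.58
position: [0.5056, -0.0573, 0.1585]
ee_rot: [3.141, 0.004, 0.001]
force: [-2.0, -0.1, -1.3]
width: 0.551
gripper_force: 0.0
```

```bash
cat >> h.py <<'E'
def plugz(x,y):
  for c in ("wrist","top","scene"):
    w,_,_=pts(vision.get_image(c)); d=np.hypot(w[:,0]-x,w[:,1]-y); m=d<.008; r=(d>.018)&(d<.026)
    if m.sum(): print(c,"plug",np.percentile(w[m,2],[5,50,95]).round(4),"ring",np.median(w[r,2]).round(4) if r.sum() else None)
E
python3 -c "
from h import *
plugz(.5385,-.0564); to(.5195,.3245,.14)"
```

```text
wrist plug [0.0693 0.2419 0.273 ] ring 0.2584
top plug [0.5545 0.5619 0.5674] ring 0.57
scene plug [0.0705 0.3366 0.5618] ring 0.4447
pos [ 0.5078 -0.0571  0.1572] yaw x_tool deg 0.16 tilt [ 0. -0. -1.] F [-0.4 -0.2  0.4] w 0.549 gf 0.0 t 22.73 
 shift cm [  1.27 -38.16   1.72]
```

Call:
play_rows(increments="0 -2.5 0 0 0.1;0.15 -4 0 0 0.1;0.15 -4 0 0 0.1;0.15 -4 0 0 0.1;0.15 -4 0 0 0.1")

```text
clock: 23.15
position: [0.5135, 0.1299, 0.1567]
ee_rot: [-3.142, -0.003, 0.001]
force: [1.3, 0.3, -0.3]
width: 0.549
gripper_force: 0.0
```

Call:
play_rows(increments="0.15 -4 0 0 0.1;0.15 -4 0 0 0.1;0.15 -4 0 0 0.1;0.15 -4 0 0 0.1;0.15 -3.7 0 0 0.1")

```text
clock: 23.57
position: [0.52, 0.3279, 0.1564]
ee_rot: [-3.141, -0.005, 0.001]
force: [0.8, -0.2, -0.2]
width: 0.549
gripper_force: 0.0
```

Call:
play_rows(increments="0 0 0 0 0.1;0 0 0 0 0.1;0 0 0 0 0.1")

```text
clock: 23.82
position: [0.5202, 0.3245, 0.1562]
ee_rot: [3.14, 0.005, -0.002]
force: [0.1, -0.5, 0.7]
width: 0.551
gripper_force: 0.0
```

```bash
python3 - <<'E'
from h import *
plugz(.5385,-.0564)
for c in ("wrist","scene"):
  w,_,_=pts(vision.get_image(c)); x,y,h=.5195,.325,.052
  m=(np.hypot(w[:,0]-x,w[:,1]-y)<.025)&(w[:,2]>h-.005)&(w[:,2]<h+.005)
  if m.sum(): print(c,m.sum(),w[m].min(0).round(4),w[m].max(0).round(4))
to(.5195,.3255,.037)
E
```

```text
top plug [0.0659 0.0702 0.0748] ring 0.0703
scene plug [0.0683 0.0705 0.0727] ring 0.0708
wrist 724 [0.5072 0.3155 0.0472] [0.5309 0.3386 0.0532]
scene 107 [0.5091 0.3137 0.0471] [0.5319 0.3359 0.0552]
pos [0.5206 0.3236 0.1573] yaw x_tool deg 0.04 tilt [ 0.    -0.001 -1.   ] F [-0.5  0.8  0.1] w 0.546 gf 0.0 t 24.07 
 shift cm [-0.12 -0.2  12.03]
```

Plug28 reads flush at 0.0703. Now grasping plug48.

Call:
play_rows(increments="-0.1 -0.2 3 0 0.1;0 0 4 0 0.1;0 0 3 0 0.1;0 0 1.5 0 0.1;0 0 0.6 0 0.1")

```text
clock: 24.48
position: [0.5179, 0.3249, 0.0335]
ee_rot: [3.139, 0.003, -0.005]
force: [-0.2, -0.5, -0.1]
width: 0.55
gripper_force: 0.0
```

Call:
play_rows(increments="0 0 0 0 0.1;0 0 0 0 0.1;0 0 0 0 0.1")

```text
clock: 24.73
position: [0.5202, 0.3275, 0.0379]
ee_rot: [-3.14, -0.004, -0.003]
force: [0.1, 0.1, -0.0]
width: 0.552
gripper_force: 0.0
```

```bash
python3 -c "
from h import *
to(.5195,.3258,.036)"
```

```text
pos [0.5202 0.3275 0.0379] yaw x_tool deg 0.13 tilt [ 0.002  0.002 -1.   ] F [ 0.1  0.1 -0. ] w 0.552 gf 0.0 t 24.73 
 shift cm [-0.07  0.17  0.19]
```

Call:
play_rows(increments="0 0.05 0.1 0 0.1;0 0 0 0 -1;0 0 0 0 -1;0 0 0 0 -1;0 0 0 0 -1")

```text
clock: 25.15
position: [0.5192, 0.3265, 0.0355]
ee_rot: [-3.141, -0.004, -0.0]
force: [1.2, -0.4, -0.1]
width: 0.311
gripper_force: 0.0
```

Call:
play_rows(increments="0 0 0 0 -1;0 0 0 0 -1;0 0 0 0 -1;0 0 0 0 -1")

```text
clock: 25.48
position: [0.5192, 0.3264, 0.0353]
ee_rot: [3.142, 0.004, 0.0]
force: [0.5, -0.9, 1.9]
width: 0.246
gripper_force: 40.0
```

Call:
play_rows(increments="0 0 -1.5 0 -1;0 0 -3.5 0 -1;0 0 -3.5 0 -1;0 0 -3.5 0 -1;0 0 0 0 -1")

```text
clock: 25.9
position: [0.5219, 0.329, 0.1622]
ee_rot: [-3.135, -0.004, -0.013]
force: [0.8, 1.5, 0.0]
width: 0.248
gripper_force: 40.0
```

```bash
python3 -c "
from h import *
to(.6185,-.0564,.15)"
```

```text
pos [0.5219 0.329  0.1622] yaw x_tool deg 0.16 tilt [ 0.008  0.006 -1.   ] F [0.8 1.5 0. ] w 0.248 gf 40.0 t 25.9 
 shift cm [ 9.54 38.58  1.06]
```

Call:
play_rows(increments="0.6 2.3 0 0 -1;1 3.9 0 0 -1;1 3.9 0 0 -1;1 3.9 0 0 -1;1 3.9 0 0 -1")

```text
clock: 26.32
position: [0.5655, 0.1458, 0.1549]
ee_rot: [3.141, 0.005, -0.0]
force: [1.2, 0.6, -0.5]
width: 0.247
gripper_force: 40.0
```

Call:
play_rows(increments="1 3.9 0 0 -1;1 3.9 0 0 -1;1 3.9 0 0 -1;1 3.9 0 0 -1;0.9 3.5 0 0 -1")

```text
clock: 26.73
position: [0.6152, -0.0463, 0.1549]
ee_rot: [3.141, 0.003, -0.0]
force: [1.2, 0.7, -1.4]
width: 0.248
gripper_force: 40.0
```

Call:
play_rows(increments="0.45 1.2 0 0 -1;0 0 0 0 -1;0 0 0 0 -1;0 0 0 0 -1;0 0 0 0 -1")

```text
clock: 27.15
position: [0.6193, -0.053, 0.1552]
ee_rot: [-3.141, -0.009, 0.001]
force: [-0.3, -0.7, -1.0]
width: 0.252
gripper_force: 40.0
```

```bash
cat >> h.py <<'E'
def held(d=.03):
  p=vision.get_image("wrist")
  w,_,_=pts(p); s=arm.observe()["position"]
  m=(np.hypot(w[:,0]-s[0],w[:,1]-s[1])<.02)&(w[:,2]>s[2]-d)&(w[:,2]<s[2]-.002)
  if m.sum(): print("held",m.sum(),w[m].min(0).round(4),w[m].max(0).round(4))
E
python3 -c "
from h import *
to(.6185,-.0564,.108); held()"
```

```text
pos [ 0.6193 -0.053   0.1552] yaw x_tool deg 0.32 tilt [-0.     0.001 -1.   ] F [-0.3 -0.7 -1. ] w 0.252 gf 40.0 t 27.15 
 shift cm [-0.08  0.35  4.72]
held 707 [ 0.6206 -0.0641  0.1252] [ 0.6315 -0.0409  0.1532]
```

Call:
play_rows(increments="-0.1 0.1 2 0 -1;0 0 2.2 0 -1;0 0 0 0 -1;0 0 0 0 -1;0 0 0 0 -1")

```text
clock: 27.62
position: [0.6192, -0.0554, 0.1143]
ee_rot: [-3.141, -0.006, -0.001]
force: [0.6, -0.5, -1.2]
width: 0.249
gripper_force: 40.0
```

```bash
python3 -c "
from h import *
to(.6185,-.0564,.108); held()"
```

```text
pos [ 0.6192 -0.0554  0.1143] yaw x_tool deg 0.22 tilt [ 0.001  0.    -1.   ] F [ 0.6 -0.5 -1.2] w 0.249 gf 40.0 t 27.62 
 shift cm [-0.07  0.1   0.63]
held 714 [ 0.6202 -0.0667  0.0847] [ 0.6313 -0.0435  0.1126]
```

Call:
play_rows(increments="-0.08 0.05 0.5 0 -1;0 0 0.5 0 -1;0 0 0.5 0 -1;0 0 0.4 0 -1;0 0 0 0 -1")

```text
clock: 28.08
position: [0.6171, -0.0568, 0.0931]
ee_rot: [3.142, 0.004, -0.003]
force: [0.2, 0.5, -0.5]
width: 0.251
gripper_force: 40.0
```

Call:
play_rows(increments="0 0 0.6 0 -1;0 0 0.6 0 -1;0 0 0.6 0 -1;0 0 0.2 0 -1;0 0 0 0 -1")

```text
clock: 28.5
position: [0.6173, -0.0568, 0.0733]
ee_rot: [3.142, 0.004, -0.002]
force: [0.1, -0.0, -0.6]
width: 0.25
gripper_force: 40.0
```

Call:
play_rows(increments="0 0 0 0 -0.2;0 0 0 0 -0.1;0 0 0 0 0.2;0 0 0 0 0.2;0 0 0 0 0.2")

```text
clock: 28.92
position: [0.6181, -0.0568, 0.0746]
ee_rot: [3.142, 0.004, 0.001]
force: [-0.5, 0.1, 0.5]
width: 0.559
gripper_force: 0.0
```

Call:
play_rows(increments="0 0 -3 0 0.2;0 0 -4 0 0.2;0 0 -4 0 0.2;-3.5 2 0 0 0.2;-3.5 2 0 0 0.2")

```text
clock: 29.33
position: [0.5506, -0.0959, 0.1872]
ee_rot: [-3.141, -0.009, -0.012]
force: [-0.6, -1.6, -1.3]
width: 0.601
gripper_force: 0.0
```

Call:
play_rows(increments="-2.5 3.3 0 0 0.2;-2.5 3.3 0 0 0.2;-1 3.9 0 0 0.2;0 3.9 0 0 0.2;0 0 0 0 0.2")

```text
clock: 29.75
position: [0.4861, -0.2505, 0.1848]
ee_rot: [3.137, -0.012, 0.0]
force: [-0.3, -1.5, -0.6]
width: 0.6
gripper_force: 0.0
```

```bash
python3 - <<'E'
from h import *
plugz(.5385,-.0564); plugz(.6185,-.0564)
cv=lambda p:[ (r["confidence"],) for r in cut_out("bottle1",p)]
for c in ("top","scene","wrist"):
  p=vision.get_image(c); print(c); find(p,"bottle1")
  if c=="wrist": save(p,"w5.png",None,1.2)
to(.5,-.33,.14)
E
```

```text
wrist plug [0.0683 0.0694 0.0706] ring 0.0694
top plug [0.0653 0.0693 0.0774] ring 0.0706
scene plug [0.0679 0.0697 0.0715] ring 0.0706
wrist plug [0.0681 0.0694 0.0705] ring 0.0694
top plug [0.0641 0.0692 0.0778] ring 0.0697
scene plug [0.0677 0.0709 0.0737] ring 0.0704
top
bottle1 0.74 px [198. 281.] med [ 0.619 -0.057  0.069] top 0.074 topc [ 0.6192 -0.0583] ext [0.019 0.021] 54
bottle1 0.71 px [267. 414.] med [ 0.415 -0.457  0.054] top 0.091 topc [ 0.4195 -0.4663] ext [0.033 0.032] 416
scene
bottle1 0.69 px [135. 251.] med [ 0.437 -0.325  0.054] top 0.092 topc [ 0.4543 -0.2822] ext [0.09  0.148] 566
bottle1 0.67 px [112. 227.] med [ 0.428 -0.449  0.05 ] top 0.087 topc [ 0.4182 -0.4614] ext [0.031 0.032] 495
bottle1 0.55 px [151. 232.] med [ 0.513 -0.312  0.054] top 0.092 topc [ 0.5036 -0.3246] ext [0.028 0.029] 604
wrist
bottle1 0.95 px [245. 521.] med [ 0.443 -0.459  0.047] top 0.074 topc [ 0.4786 -0.3804] ext [0.092 0.178] 1885
bottle1 0.93 px [239. 380.] med [ 0.453 -0.329  0.047] top 0.063 topc [ 0.4823 -0.307 ] ext [0.085 0.076] 1449
bottle1 0.69 px [178. 378.] med [ 0.508 -0.317  0.059] top 0.09 topc [ 0.5014 -0.3253] ext [0.033 0.033] 5394
pos [ 0.4885 -0.2407  0.1843] yaw x_tool deg 0.21 tilt [ 0.  0. -1.] F [-0.8 -0.5 -0.4] w 0.597 gf 0.0 t 30.35 
 shift cm [1.12 8.94 4.43]
```

View pics/w5.png

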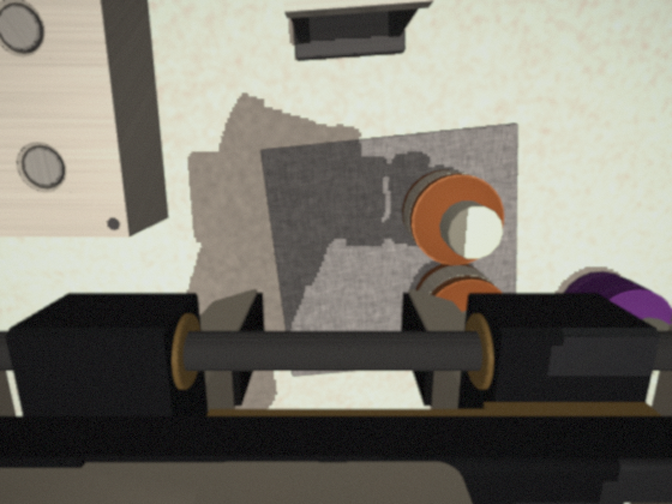

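Both plugs are flush at about 0.0694, level with the stage. The wrist view shows them at (20,28) and (42,167). Amber bottle A is at (458,220) and amber bottle B at (460,290). The purple look-alike at (625,300) is left alone. Going to A at (0.5015,-0.3255).

Call:
play_rows(increments="0.6 3.5 0 0 0.2;0.6 3.5 1.5 0 0.2;0 1.3 2 0 0.2;0 0 1.5 0 0.2;0 0 0 0 0.2")

```text
clock: 30.77
position: [0.4985, -0.3243, 0.131]
ee_rot: [-3.139, -0.001, 0.007]
force: [-1.0, 1.4, -0.2]
width: 0.603
gripper_force: 0.0
```

Call:
play_rows(increments="0 0 0 0 0.2;0 0 0 0 0.2;0 0 0 0 0.2")

```text
clock: 31.02
position: [0.5016, -0.3236, 0.1356]
ee_rot: [3.141, 0.006, 0.003]
force: [-0.2, 0.2, -1.0]
width: 0.602
gripper_force: 0.0
```

```bash
cat >> h.py <<'E'
def caps(x,y,r=.05,h=.09,cams=("wrist","scene","top")):
  for c in cams:
    p=vision.get_image(c); w,v,u=pts(p); f=p["frame"][v,u].astype(int)
    m=(np.hypot(w[:,0]-x,w[:,1]-y)<r)&(abs(w[:,2]-h)<.006)&(f.min(1)>90)
    if m.sum()>5: print("cap",c,m.sum(),((w[m].min(0)+w[m].max(0))/2).round(4),(w[m].max(0)-w[m].min(0)).round(4)[:2])
E
python3 -c "
from h import *
to(.5015,-.3255,.068); caps(.5015,-.3255,.028); caps(.427,-.34,.028)"
```

```text
pos [ 0.5016 -0.3236  0.1356] yaw x_tool deg 0.23 tilt [ 0.002 -0.001 -1.   ] F [-0.2  0.2 -1. ] w 0.602 gf 0.0 t 31.02 
 shift cm [-0.02  0.19  6.77]
cap wrist 2194 [ 0.5012 -0.3261  0.089 ] [0.0328 0.0324]
cap scene 94 [ 0.5019 -0.3254  0.0889] [0.0338 0.032 ]
cap wrist 1044 [ 0.4341 -0.339   0.0888] [0.0182 0.0331]
cap scene 45 [ 0.4265 -0.3309  0.0895] [0.0337 0.0167]
```

Call:
play_rows(increments="0 0.2 2 0 0.2;0 0 2 0 0.2;0 0 1.5 0 0.2;0 0 0.9 0 0.2;0 0 0 0 0.2")

```text
clock: 31.73
position: [0.4995, -0.3255, 0.0685]
ee_rot: [-3.14, -0.005, 0.004]
force: [-0.8, 0.1, -0.3]
width: 0.604
gripper_force: 0.0
```

Call:
play_rows(increments="0 0 0 0 0.2;0 0 0 0 -1;0 0 0 0 -1;0 0 0 0 -1;0 0 0 0 -1")

```text
clock: 32.15
position: [0.5011, -0.3264, 0.071]
ee_rot: [3.141, 0.004, 0.002]
force: [-0.2, 0.3, 0.5]
width: 0.36
gripper_force: 40.4
```

Call:
play_rows(increments="0 0 0 0 -1;0 0 0 0 -1;0 0 0 0 -1;0 0 0 0 -1")

```text
clock: 32.48
position: [0.5011, -0.3266, 0.0709]
ee_rot: [3.141, 0.004, 0.002]
force: [-0.8, -1.2, 5.5]
width: 0.357
gripper_force: 40.0
```

Call:
play_rows(increments="0 0 -2 0 -1;0 0 -3.5 0 -1;0 0 -3.5 0 -1;0 0 -3 0 -1;0 -2 0 0 -1")

```text
clock: 32.9
position: [0.5024, -0.3114, 0.1962]
ee_rot: [3.135, -0.004, 0.012]
force: [1.0, -0.5, -1.4]
width: 0.361
gripper_force: 40.0
```

Call:
play_rows(increments="0 -3.5 0 0 -1;0 -3.5 0 0 -1;0 -3.5 0 0 -1;0 -3.5 0 0 -1;0 -3.5 0 0 -1")

```text
clock: 33.32
position: [0.4992, -0.1293, 0.1899]
ee_rot: [-3.141, -0.004, 0.002]
force: [1.0, -0.3, -0.8]
width: 0.357
gripper_force: 40.0
```

Call:
play_rows(increments="2 -3.3 0 0 -1;2 -3.3 0 0 -1;2 -3.3 0 0 -1;2 -3.3 0 0 -1;2 -3.3 0 0 -1")

```text
clock: 33.73
position: [0.5997, 0.0359, 0.1898]
ee_rot: [3.141, 0.004, -0.002]
force: [1.1, -0.5, -1.9]
width: 0.361
gripper_force: 40.0
```

Call:
play_rows(increments="1.9 -3.3 0 0 -1;0 0 0 0 -1;0 0 0 0 -1;0 0 0 0 -1;0 0 0 0 -1")

```text
clock: 34.15
position: [0.6178, 0.0656, 0.1898]
ee_rot: [3.14, 0.002, -0.002]
force: [-0.2, -1.1, -2.0]
width: 0.356
gripper_force: 40.0
```

```bash
python3 -c "
from h import *
to(.62,.07,.137); held(.07)
p=vision.get_image('scene'); save(p,'s6.png',(60,300,130,450),2)"
```

```text
pos [0.6178 0.0656 0.1898] yaw x_tool deg 0.07 tilt [-0.001 -0.001 -1.   ] F [-0.2 -1.1 -2. ] w 0.356 gf 40.0 t 34.15 
 shift cm [ 0.22 -0.45  5.28]
held 969 [0.6176 0.0469 0.1779] [0.6379 0.0845 0.188 ]
```

View pics/s6.png

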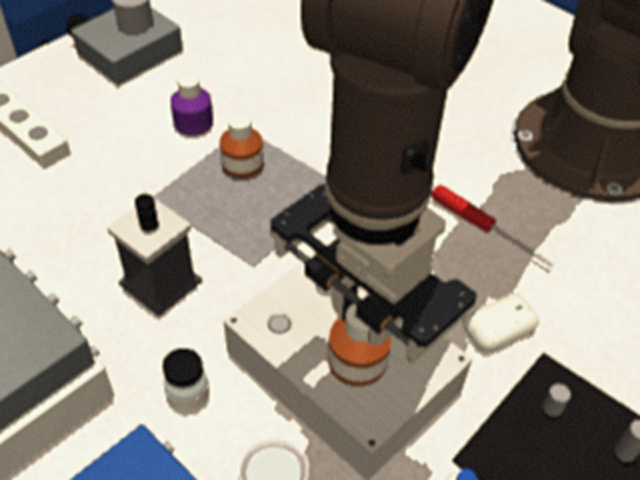

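Bottle A hangs upright at px (360,345) over the stage's free part. Lowering it.

Call:
play_rows(increments="0.2 -0.4 2 0 -1;0 0 2 0 -1;0 0 0.7 0 -1;0 0 0 0 -1;0 0 0 0 -1")

```text
clock: 34.67
position: [0.6204, 0.0705, 0.1435]
ee_rot: [3.141, 0.003, -0.001]
force: [-0.3, -0.3, -1.5]
width: 0.36
gripper_force: 40.0
```

Call:
play_rows(increments="0 0 0.2 0 -1;0 0 0.2 0 -1;0 0 0 0 -1;0 0 0 0 -1")

```text
clock: 35.0
position: [0.6207, 0.0712, 0.1397]
ee_rot: [-3.142, -0.004, -0.001]
force: [1.0, -0.4, -0.6]
width: 0.36
gripper_force: 40.0
```

Call:
play_rows(increments="0 0 0.2 0 -1;0 0 0.1 0 -1;0 0 0 0 -1;0 0 0 0 -1")

```text
clock: 35.33
position: [0.6209, 0.0712, 0.1369]
ee_rot: [-3.142, -0.004, -0.002]
force: [-1.1, -0.4, 5.1]
width: 0.361
gripper_force: 40.0
```

Call:
play_rows(increments="0 0 0 0 0.2;0 0 0 0 0.2;0 0 0 0 0.2;0 0 0 0 0.2;0 0 -2 0 0.2")

```text
clock: 35.75
position: [0.6181, 0.0707, 0.1527]
ee_rot: [3.14, 0.005, -0.01]
force: [-0.4, -0.5, -0.6]
width: 0.595
gripper_force: 0.0
```

Call:
play_rows(increments="0 0 -3 0 0.2;0 0 -3 0 0.2;-2.5 3 0 0 0.2;-2.5 3 0 0 0.2;-2.5 3 0 0 0.2")

```text
clock: 36.17
position: [0.5451, -0.0194, 0.2165]
ee_rot: [-3.142, -0.007, -0.002]
force: [1.3, 0.0, -0.3]
width: 0.603
gripper_force: 0.0
```

Call:
play_rows(increments="-2.5 3 0 0 0.2;-2.5 3 0 0 0.2;-2.5 3 0 0 0.2;-1.5 3.5 0 0 0.2;-1.5 3.5 0 0 0.2")

```text
clock: 36.58
position: [0.4398, -0.1803, 0.2165]
ee_rot: [3.141, 0.005, 0.001]
force: [0.9, -0.2, 0.4]
width: 0.599
gripper_force: 0.0
```

Call:
play_rows(increments="-1.5 3.5 0 0 0.2;0 3.5 2 0 0.2;0 3.5 2.5 0 0.2;0 3.5 2.5 0 0.2;0 0 0 0 0.2")

```text
clock: 37.0
position: [0.4229, -0.3232, 0.1435]
ee_rot: [3.141, -0.007, -0.008]
force: [-0.6, -0.4, 0.2]
width: 0.603
gripper_force: 0.0
```

Call:
play_rows(increments="0 0 0 0 0.2;0 0 0 0 0.2")

```text
clock: 37.17
position: [0.4267, -0.3166, 0.1477]
ee_rot: [-3.141, -0.004, 0.0]
force: [0.1, 0.5, -0.0]
width: 0.597
gripper_force: 0.0
```

```bash
python3 - <<'E'
from h import *
caps(.427,-.34,.04); caps(.62,.07,.05,.156,("scene","top"))
p=vision.get_image("top"); find(p,"bottle1"); find(vision.get_image("scene"),"bottle1")
to(.4265,-.34,.068)
E
```

```text
cap wrist 2044 [ 0.4269 -0.3397  0.0876] [0.0329 0.0329]
cap scene 86 [ 0.4259 -0.3389  0.0891] [0.0331 0.0339]
cap scene 190 [0.6209 0.071  0.1551] [0.0336 0.0329]
cap top 96 [0.6216 0.0695 0.1561] [0.0318 0.0297]
bottle1 0.93 px [198. 240.] med [0.614 0.066 0.124] top 0.159 topc [0.6214 0.0693] ext [0.033 0.03 ] 424
bottle1 0.75 px [277. 226.] med [0.389 0.106 0.028] top 0.036 topc [0.3897 0.1058] ext [0.085 0.06 ] 492
bottle1 0.61 px [160. 213.] med [0.748 0.159 0.021] top 0.027 topc [0.7502 0.158 ] ext [0.046 0.045] 180
bottle1 0.52 px [266. 424.] med [ 0.406 -0.487  0.052] top 0.594 topc [ 0.3696 -0.3374] ext [0.017 0.009] 73
bottle1 0.83 px [115. 226.] med [ 0.429 -0.449  0.05 ] top 0.088 topc [ 0.4202 -0.4622] ext [0.029 0.029] 494
bottle1 0.66 px [136. 249.] med [ 0.438 -0.326  0.054] top 0.092 topc [ 0.4275 -0.3384] ext [0.032 0.034] 586
bottle1 0.65 px [249. 306.] med [0.633 0.08  0.123] top 0.158 topc [0.6212 0.0705] ext [0.034 0.033] 916
bottle1 0.45 px [280. 447.] med [0.435 0.317 0.045] top 0.064 topc [0.4283 0.3163] ext [0.024 0.023] 261
pos [ 0.4268 -0.3168  0.1482] yaw x_tool deg 0.2 tilt [ 0. -0. -1.] F [ 0.5 -0.8 -0.3] w 0.597 gf 0.0 t 37.62 
 shift cm [-0.04  2.32  8.02]
```

Bottle A stands upright, cap top 0.156. Bottle B is at (0.4265,-0.3395).

Call:
play_rows(increments="0 2.3 1 0 0.2;0 0 2.5 0 0.2;0 0 2.5 0 0.2;0 0 1.2 0 0.2;0 0 0.5 0 0.2")

```text
clock: 38.03
position: [0.4255, -0.3393, 0.0688]
ee_rot: [-3.14, -0.004, 0.004]
force: [0.5, 0.4, 0.4]
width: 0.599
gripper_force: 0.0
```

Call:
play_rows(increments="0 0 0 0 0.2;0 0 0 0 0.2;0 0 0 0 -1;0 0 0 0 -1;0 0 0 0 -1")

```text
clock: 38.45
position: [0.4272, -0.3404, 0.0717]
ee_rot: [3.141, 0.004, 0.002]
force: [0.9, 1.0, 0.4]
width: 0.431
gripper_force: 0.0
```

Call:
play_rows(increments="0 0 0 0 -1;0 0 0 0 -1;0 0 0 0 -1;0 0 0 0 -1")

```text
clock: 38.78
position: [0.427, -0.3405, 0.0714]
ee_rot: [3.141, 0.004, 0.001]
force: [-0.9, 0.2, 6.3]
width: 0.361
gripper_force: 40.0
```

Call:
play_rows(increments="0 0 -2 0 -1;0 0 -3.5 0 -1;0 0 -3.5 0 -1;0 0 -3 0 -1;0.5 -2 0 0 -1")

```text
clock: 39.2
position: [0.4327, -0.3254, 0.1965]
ee_rot: [3.135, -0.004, 0.01]
force: [1.2, -0.7, -1.2]
width: 0.36
gripper_force: 40.0
```

Call:
play_rows(increments="1 -3.5 0 0 -1;1 -3.5 0 0 -1;1 -3.5 0 0 -1;1 -3.5 0 0 -1;1 -3.5 0 0 -1")

```text
clock: 39.62
position: [0.4807, -0.1432, 0.1905]
ee_rot: [-3.141, -0.004, 0.001]
force: [0.5, 0.1, -2.2]
width: 0.361
gripper_force: 40.0
```

Call:
play_rows(increments="1 -3.5 0 0 -1;1 -3.5 0 0 -1;1 -3.5 0 0 -1;1 -3.5 0 0 -1;1 -3.5 0 0 -1")

```text
clock: 40.03
position: [0.5302, 0.0319, 0.1904]
ee_rot: [3.141, 0.004, -0.002]
force: [0.8, -0.5, -2.2]
width: 0.356
gripper_force: 40.0
```

Call:
play_rows(increments="0.5 -2.5 0 0 -1;0 0 0 0 -1;0 0 0 0 -1;0 0 0 0 -1;0 0 0 0 -1")

```text
clock: 40.45
position: [0.5351, 0.0536, 0.1905]
ee_rot: [3.141, 0.001, -0.002]
force: [0.9, -0.5, -3.0]
width: 0.361
gripper_force: 40.0
```

```bash
python3 -c "
from h import *
to(.538,.055,.138); held(.03); caps(.621,.0705,.05,.156,('scene','wrist','top'))"
```

```text
pos [0.5351 0.0536 0.1905] yaw x_tool deg 0.05 tilt [-0.001 -0.001 -1.   ] F [ 0.9 -0.5 -3. ] w 0.361 gf 40.0 t 40.45 
 shift cm [ 0.29 -0.15  5.24]
held 1098 [0.5341 0.0346 0.1772] [0.5552 0.0726 0.1886]
cap scene 194 [0.6212 0.0709 0.1553] [0.0327 0.0327]
cap wrist 3426 [0.6208 0.0718 0.1543] [0.0322 0.0335]
```

Call:
play_rows(increments="0.1 0 2 0 -1;0 0 2 0 -1;0 0 0.7 0 -1;0 0 0 0 -1;0 0 0 0 -1")

```text
clock: 41.07
position: [0.5365, 0.055, 0.144]
ee_rot: [3.141, 0.004, -0.001]
force: [-0.8, -0.1, -1.7]
width: 0.358
gripper_force: 40.0
```

Call:
play_rows(increments="0 0 0.2 0 -1;0 0 0.2 0 -1;0 0 0.1 0 -1;0 0 0 0 -1;0 0 0 0 -1")

```text
clock: 41.48
position: [0.5367, 0.0552, 0.1391]
ee_rot: [3.142, 0.004, 0.001]
force: [0.5, -1.1, -2.6]
width: 0.362
gripper_force: 40.0
```

Call:
play_rows(increments="0 0 0.1 0 -1;0 0 0 0 -1;0 0 0 0 -1")

```text
clock: 41.73
position: [0.5365, 0.0552, 0.1378]
ee_rot: [3.142, 0.004, -0.0]
force: [0.2, 0.1, -2.4]
width: 0.361
gripper_force: 40.0
```

Call:
play_rows(increments="0 0 0.1 0 -1;0 0 0.05 0 -1;0 0 0 0 -1;0 0 0 0 -1")

```text
clock: 42.07
position: [0.5368, 0.0552, 0.1374]
ee_rot: [3.141, 0.004, 0.002]
force: [-3.0, -1.6, 10.1]
width: 0.359
gripper_force: 40.0
```

Call:
play_rows(increments="0 0 0 0 0.2;0 0 0 0 0.2;0 0 0 0 0.2;0 0 0 0 0.2;0 0 -1 0 0.2")

```text
clock: 42.48
position: [0.5354, 0.0549, 0.145]
ee_rot: [3.141, 0.004, -0.005]
force: [-0.4, -0.9, 0.4]
width: 0.594
gripper_force: 0.0
```

Call:
play_rows(increments="0 0 -3 0 0.2;0 0 -3.5 0 0.2;0 0 -3 0 0.2;-3.5 2 0 0 0.2;-3.5 2 0 0 0.2")

```text
clock: 42.9
position: [0.4684, 0.016, 0.2438]
ee_rot: [-3.14, -0.008, -0.008]
force: [-0.3, -1.4, 0.2]
width: 0.598
gripper_force: 0.0
```

Call:
play_rows(increments="-3.5 2 0 0 0.2;-2 3.5 0 0 0.2;0 4 0 0 0.2;0 4 0 0 0.2;0 4 0 0 0.2")

```text
clock: 43.32
position: [0.4117, -0.1618, 0.2426]
ee_rot: [3.141, 0.006, 0.003]
force: [1.3, 1.0, -0.7]
width: 0.597
gripper_force: 0.0
```

Call:
play_rows(increments="0 4 0 0 0.2;0 4 0 0 0.2;0 0 0 0 0.2;0 0 0 0 0.2;0 0 0 0 0.2")

```text
clock: 43.73
position: [0.4124, -0.2395, 0.2416]
ee_rot: [-3.141, -0.004, -0.0]
force: [0.5, -0.2, 0.3]
width: 0.598
gripper_force: 0.0
```

```bash
python3 - <<'E'
from h import *
to(.4,-.2,.25)
caps(.621,.0705,.03,.156,('scene','top')); caps(.537,.055,.03,.156,('scene','top'))
plugz(.5385,-.0564); plugz(.6185,-.0564)
w,_,_=pts(vision.get_image("scene")); m=(np.hypot(w[:,0]-.6535,w[:,1]+.249)<.02)&(w[:,2]>.12); print("rod top",w[m].max(0),w[m].min(0))
p=vision.get_image("top"); save(p,"top_end.png",(80,330,120,460),2.2)
q=vision.get_image("scene"); save(q,"scene_end.png",(40,400,80,500),1.6)
E
```

```text
pos [ 0.4124 -0.2395  0.2416] yaw x_tool deg 0.15 tilt [ 0.     0.001 -1.   ] F [ 0.5 -0.2  0.3] w 0.598 gf 0.0 t 43.73 
 shift cm [-1.23 -3.96 -0.84]
cap scene 187 [0.6215 0.0711 0.1549] [0.0325 0.0325]
cap top 100 [0.6212 0.0695 0.156 ] [0.0331 0.0297]
cap scene 165 [0.5357 0.0563 0.155 ] [0.0339 0.0327]
cap top 96 [0.5361 0.0538 0.1559] [0.031  0.0291]
wrist plug [0.0683 0.0694 0.0707] ring 0.0694
top plug [0.0646 0.0702 0.0739] ring 0.0709
scene plug [0.0686 0.0704 0.0726] ring 0.0705
top plug [0.0657 0.071  0.0761] ring 0.0694
scene plug [0.0685 0.0707 0.073 ] ring 0.0705
rod top [ 0.66506483 -0.23645083  0.16407232] [ 0.64233875 -0.26128765  0.12020244]
```

View pics/top_end.png

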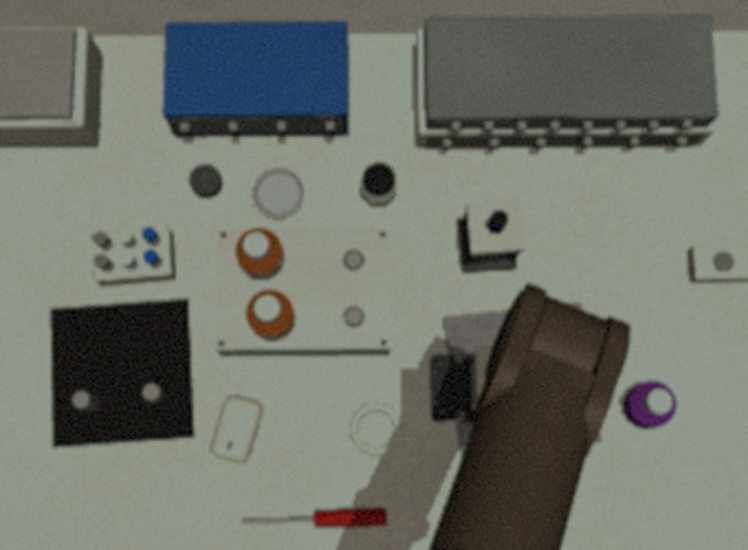

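View pics/scene_end.png

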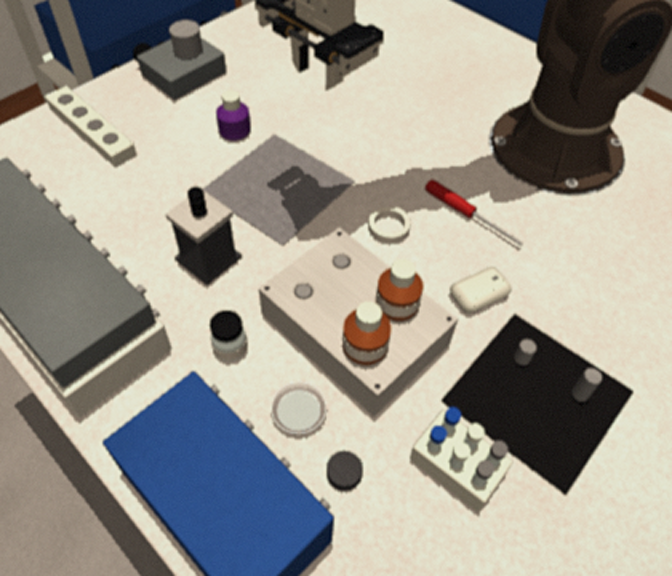

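Both pictures show two amber bottles upright on the stage, at (260,250) and (270,312) in the top view. The plugs are flush at (353,260) and (353,316), the rod hangs in its stand, and the other things stand where they were. Handing in.

```bash
python3 -c "
from h import *
print(job.sign_off())"
```

```text
the job is handed in; nothing more can be done
None
```

The job is handed in: the near bore measured 28 mm and the far one 48 mm, each is closed flush with its own plug, both amber bottles stand upright on the stage, and the rod hangs fully down in its stand.

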